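# Card files in order of height

## Task

Line up the four small yellow card files on the wooden board in order of height, the tallest next to the steel bookend and the shortest farthest from it. Stand each one upright in the middle of its own grey pad, squared up with the pad, and do not knock any file over on the way.

Things in the scene. Friction and masses are not known exactly. Their poses are not given: they have to be found in the camera images.
- file_c: The tallest of four small yellow card files (upright miniature ring binders): 136 mm tall (z), 95 mm deep (x), 36 mm thick (y); loose, about 220 g, standing upright. Origin: centre of the underside. x points out of the spine (white label, ring hole), y across the thickness: pinch the two flat covers from above near the top.
- file_a: The second tallest of four small yellow card files (upright miniature ring binders): 120 mm tall (z), 84 mm deep (x), 36 mm thick (y); loose, about 170 g, standing upright. Origin: centre of the underside. x points out of the spine (white label, ring hole), y across the thickness: pinch the two flat covers from above near the top.
- file_d: The third tallest of four small yellow card files (upright miniature ring binders): 104 mm tall (z), 75 mm deep (x), 36 mm thick (y); loose, about 140 g, standing upright. Origin: centre of the underside. x points out of the spine (white label, ring hole), y across the thickness: pinch the two flat covers from above near the top.
- file_b: The shortest of four small yellow card files (upright miniature ring binders): 88 mm tall (z), 66 mm deep (x), 36 mm thick (y); loose, about 110 g, standing upright. Origin: centre of the underside. x points out of the spine (white label, ring hole), y across the thickness: pinch the two flat covers from above near the top.
- board: Fixed low wooden board, 140 mm (x) by 500 mm (y, the row's direction) by 20 mm high, that carries the four pads, the bookend and a desk stamp. Origin: centre of its underside, on the table; top face 20 mm above. It stays put, but lies elsewhere and turned a little at each start.
- pad1: One of four alike grey felt pads fixed on the board in a row along the board's y, 90 mm apart: 120 mm (x) by 60 mm (y) by 3 mm thick. Origin: centre of its underside; its top, on which a file stands, is 3 mm higher (23 mm above the table). The pads' names say nothing about their order in the row: it changes.
- pad2: One of four alike grey felt pads fixed on the board in a row along the board's y, 90 mm apart: 120 mm (x) by 60 mm (y) by 3 mm thick. Origin: centre of its underside; its top, on which a file stands, is 3 mm higher (23 mm above the table). The pads' names say nothing about their order in the row: it changes.
- pad3: One of four alike grey felt pads fixed on the board in a row along the board's y, 90 mm apart: 120 mm (x) by 60 mm (y) by 3 mm thick. Origin: centre of its underside; its top, on which a file stands, is 3 mm higher (23 mm above the table). The pads' names say nothing about their order in the row: it changes.
- pad4: One of four alike grey felt pads fixed on the board in a row along the board's y, 90 mm apart: 120 mm (x) by 60 mm (y) by 3 mm thick. Origin: centre of its underside; its top, on which a file stands, is 3 mm higher (23 mm above the table). The pads' names say nothing about their order in the row: it changes.
- bookend: Fixed dark steel bookend, an upright plate 100 mm (x) by 6 mm (y) by 100 mm high on a 50 mm wide foot, on the board at one end of the row (either end: it changes), 75 mm beyond the centre of the nearest pad. Origin: centre of its underside, on the board's top. At the row's other end stands a black desk stamp 66 mm high instead.
Not all that is in view belongs to the job. What is shaped like the file_d but green is not meant.

How it is judged:
By the outcome, as a careful person would: the job done as asked, in the order asked, and still so for the second after the job is handed in, with the robot touching nothing.
It also fails if it takes over 125 s, if anything falls off the work surface, if the arm or the gripper's body presses on something with over 40 N, if the wrist force passes 120 N, or if a joint passes its speed limit or range.

## Robot

A 6-joint arm with a two-finger parallel gripper is mounted at the origin on the work surface. World frame = base frame: x ahead of the robot, y to its left, z up, the work surface at z = 0. Lengths are in mm, angles in rad, forces in N, time in s.
With the tool pointing down it reaches from about 350 to 875 mm from the base axis. Payload 15.5 kg.
Tool frame: the origin (TCP) lies midway between the tips of the shut fingers; the grasp point (between the pads) lies 19 mm behind it; z points along the fingers, y is the line along which they close (so a half turn about z gives the same grasp; the last joint's range is limited). The gripper opens to 85 mm and grips with 20 to 120 N. Pads are 22 mm wide; open, the fingers measure 114 mm over their backs; the gripper's body (76 mm by 85 mm) begins 54 mm behind the grasp point. The pads swing forward as they close: fully open they stand 13 mm farther back than shut.
Start: joints at [-1.27, 0.494, 1.345, -0, 1.302, -0.096], TCP at [240.968, -576.681, 204.777] pointing down, gripper open.
Joint ranges: [-2.91, 2.91], [-0.82, 2.16], [0.22, 2.67], [-1.22, 4.37], [0.12, 2.79], [-3.08, 3.08]. Speed limits (rad/s): [1.89, 1.89, 2.57, 3.01, 3.01, 3.01].

## Interface

Orientations are given as a rotation vector (axis times angle).
In Python, from plant import telemetry, capture, ticket gives the robot as it stands.
- The arm moves only by the shell command python3 -m inch 'ROWS' [OPENING]. ROWS is JSON, a list of rows, each an object of numbers: "x", "y", "z": the shift along the world's x, y, z in m; "turn": the turn about the world's z in degrees. In form: [{"x": .., "y": .., "z": .., "turn": ..}, ...]. A call has exactly 10 rows; each row shifts and turns the commanded pose from where the row before left it; what a row does not reach is not made up. A row lasts 1/10 s, in which the tool goes at most 50 mm and 8.59 degrees, less where a joint would pass 70% of its speed; a pose out of reach is approached as far as the arm can. A call with a gripper value outside its range is refused whole. OPENING is the opening, from 0 (shut) to 1 (fully open), set as the call begins (- or left out, the last holds). The fingers move at their own pace and stop on an object; the grip force is fixed at half the most. Time passes only in rows, so rows that do not move let the fingers close, or fill a call up. It gives the time, the measured TCP pose, the force, the opening and the grip force at its end, in the units of the state.
- telemetry.get_obs(): the state, without advancing time (a new reading comes with each control period).
- capture(name): name is "scene" or "top" or "wrist"; returns a dict with "pixels" (384x512x3 uint8, blue, green, red), "K" (3x3 intrinsics, pixels), "R" (3x3) and "t" (3): a world point X has camera coordinates R X + t. Camera axes: x right, y down, z forward; pixel columns grow to the right and rows downward; lengths in mm; the calibration is good to about 2 mm. A picture is of the moment at which its call begins. There is no depth.
- ticket.hand_in(): hands the job in; it is judged then, once.
The state is a dict: "time_s": time; "joint_positions": joint angles; "qvel": joint speeds; "joint_efforts": joint torques, N m; "position": TCP position; "orientation": TCP orientation; "ft_force": force on the tool from outside, world axes, zero at the start; "torque": the same for the moment, N m; "gripper_width": finger opening in mm; "grip_force": force on a finger pad.
Only numpy, scipy, OpenCV 4.12 (cv2) and the standard library are available. Lean on these libraries where they do the work, as an engineer would, in place of code of your own. Each camera call takes 0.05 s, during which the arm holds its last target. There are 200 camera calls.

## Working session

There is one attempt and no reset: what is moved stays moved. The work goes in short steps, Python scripts to look and compute and a shell command to move; the robot and the scene stay as the last step left them, time stands still between calls to the robot, and variables do not carry over. Pictures are saved under pics/ and viewed, at most 14 in all, crops included, and the job is handed in when it is done.

```bash
mkdir -p pics; ls
python3 - <<'E'
from plant import telemetry,capture
import cv2,numpy as np
for n in("scene","top"):
    c=capture(n);cv2.imwrite(f"pics/{n}0.png",c["pixels"]);print(n,c["K"],c["R"],c["t"])
    np.savez(f"pics/{n}0.npz",**c)
o=telemetry.get_obs();print(o)
E
```

```text
pics
scene [[438.30704369   0.         250.84201494]
 [  0.         438.30704369 196.5429275 ]
 [  0.           0.           1.        ]] [[ 0.49368861  0.8695264   0.0139782 ]
 [ 0.717436   -0.39814729 -0.57163303]
 [-0.49148463  0.29223718 -0.82039033]] [-256.56645872 -323.26612644 1337.34808058]
top [[346.4356269    0.         253.39708948]
 [  0.         346.4356269  188.28088122]
 [  0.           0.           1.        ]] [[ 0.02107551 -0.99878479 -0.04455077]
 [-0.98499311 -0.01310819 -0.17209517]
 [ 0.17130206  0.04750919 -0.9840724 ]] [ 16.04762598 511.08130426 711.52917341]
{'time_s': 0.1, 'joint_positions': array([-1.27048542e+00,  4.94104089e-01,  1.34607694e+00,  1.23282628e-05,
        1.30249446e+00, -9.54722419e-02]), 'qvel': array([-0.00046779, -0.00069994, -0.00251508, -0.00136025, -0.00050678,
        0.00054439]), 'joint_efforts': array([ 1.83536547e-03, -8.83591032e+01, -3.84562969e+01,  2.08057264e-05,
        5.19990135e-03, -6.37000562e-05]), 'position': array([ 240.87444879, -576.33463828,  204.26780689]), 'orientation': array([-3.07922274e+00, -6.17427895e-01,  1.55277412e-04]), 'ft_force': array([-0.10332334, -0.04044563, -0.24359005]), 'torque': array([-0.00613539,  0.01240893,  0.00240491]), 'grip_force': 0.0, 'gripper_width': 85.41193266853386}
```

View pics/top0.png

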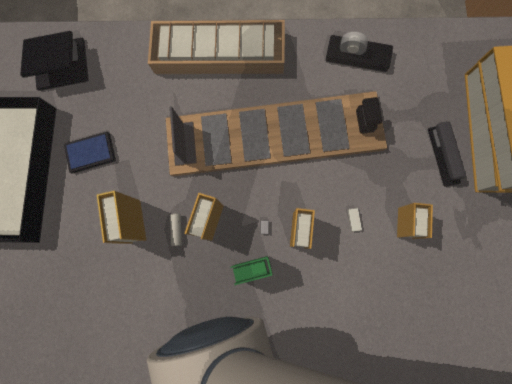

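View pics/scene0.png

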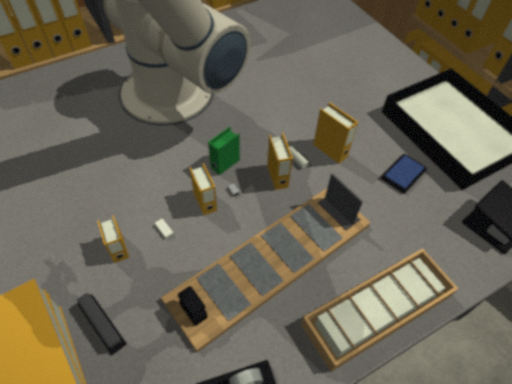

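The top view shows the bookend at the row's left end (180,135) and the stamp at the right (370,115). The files are near (120,218), (203,216), (303,230) and (416,221), and the green decoy is at (252,270). I'll enlarge this to measure.

Run:
```python
import cv2,numpy as np
im=cv2.imread("pics/top0.png");s=cv2.imread("pics/scene0.png")
a=cv2.resize(im[180:255,90:240],None,fx=5,fy=5,interpolation=cv2.INTER_CUBIC)[:,:750]
b=cv2.resize(im[190:255,285:435],None,fx=5,fy=5,interpolation=cv2.INTER_CUBIC)
cv2.imwrite("pics/a.png",np.vstack([a,b])[:600] if 0 else cv2.resize(np.vstack([a,b]),None,fx=.8,fy=.8))
```

```text
(no output)
```

View pics/a.png

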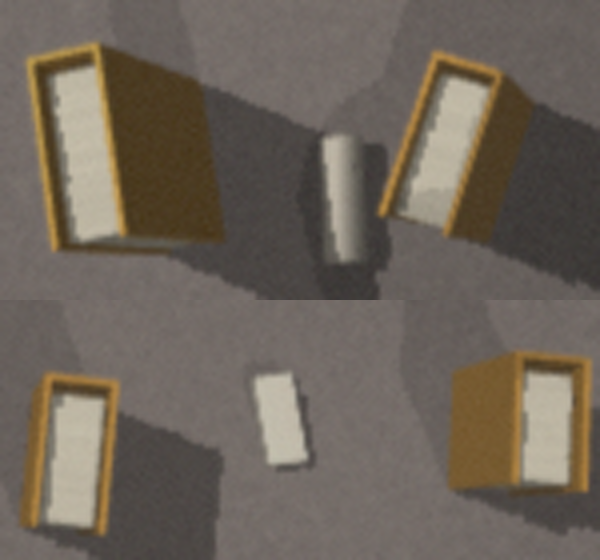

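Each file's spine (the closed yellow rim) is on its upper side in the picture, towards +x. I read the top corners off the crop and back-project them, and find the pads by mask.

```bash
cat > h.py <<'E'
import cv2,numpy as np
def ray(c,uv,z):
    uv=np.atleast_2d(np.asarray(uv,float)); d=np.c_[uv,np.ones(len(uv))]@np.linalg.inv(c["K"]).T@c["R"]
    C=-c["R"].T@c["t"]; return C+d*((z-C[2])/d[:,2])[:,None]
def proj(c,X):
    p=(np.atleast_2d(X)@c["R"].T+c["t"])@c["K"].T; return p[:,:2]/p[:,2:]
S={"c":(136,95),"a":(120,84),"d":(104,75),"b":(88,66)}
def wood(im): 
    h=cv2.cvtColor(im,cv2.COLOR_BGR2HSV); return cv2.inRange(h,(5,70,50),(30,255,255))
def pads(c):
    im=c["pixels"]; m=wood(im); m[:, :]=m
    cs=[k for k in cv2.findContours(m,cv2.RETR_EXTERNAL,cv2.CHAIN_APPROX_NONE)[0] if cv2.contourArea(k)>1000]
    return m,cs
E
python3 - <<'E'
from h import *
c=dict(np.load("pics/top0.npz")); s=dict(np.load("pics/scene0.npz"))
print("cam",-c["R"].T@c["t"])
F=[[(28,60),(98,44),(126,238),(57,250)],[(434,52),(502,74),(450,235),(380,214)],[(46,375),(120,380),(104,535),(22,526)],[(516,352),(592,360),(588,491),(512,488)]]
ov=s["pixels"].copy();ov2=c["pixels"].copy()
for i,f in enumerate(F):
    f=(np.array(f,float)+.5)/4-.5; f+= (90,180) if i<2 else (285,115)
    for n,(h,d) in S.items():
        P=ray(c,f,h)[:,:2]
        th=(np.linalg.norm(P[0]-P[1])+np.linalg.norm(P[2]-P[3]))/2; dp=(np.linalg.norm(P[1]-P[2])+np.linalg.norm(P[0]-P[3]))/2
        v=P[0]+P[1]-P[2]-P[3]
        print(i,n,"th %.1f d %.1f (want %d)"%(th,dp,d),P.mean(0).round(1),"yaw %.1f"%np.degrees(np.arctan2(v[1],v[0])))
m,cs=pads(c)
for k in cs: print(cv2.boundingRect(k),cv2.contourArea(k))
k=[k for k in cs if 150<cv2.boundingRect(k)[0]<200 and 80<cv2.boundingRect(k)[1]<120][0]
hull=cv2.convexHull(k); P=ray(c,hull[:,0],20)[:,:2].astype(np.float32)
print("board",cv2.minAreaRect(P))
mm=np.zeros_like(m);cv2.drawContours(mm,[hull],-1,255,-1);pm=cv2.bitwise_and(mm,cv2.bitwise_not(m));pm=cv2.morphologyEx(pm,cv2.MORPH_OPEN,np.ones((3,3)))
for q in cv2.findContours(pm,cv2.RETR_EXTERNAL,cv2.CHAIN_APPROX_NONE)[0]:
    if cv2.contourArea(q)>400:
        print("pad",cv2.boundingRect(q),cv2.minAreaRect(ray(c,q[:,0],23)[:,:2].astype(np.float32)))
E
```

```text
cam [381.18694162 -11.07670085 788.86577612]
0 c th 34.3 d 94.8 (want 95) [436.4 297.6] yaw 13.9
0 a th 35.1 d 97.1 (want 84) [437.7 305.2] yaw 13.9
0 d th 35.9 d 99.5 (want 75) [439.1 312.7] yaw 13.9
0 b th 36.8 d 101.8 (want 66) [440.4 320.3] yaw 13.9
1 c th 34.9 d 80.3 (want 95) [441.2 120.9] yaw -15.7
1 a th 35.8 d 82.3 (want 84) [442.7 124.2] yaw -15.7
1 d th 36.6 d 84.2 (want 75) [444.1 127.4] yaw -15.7
1 b th 37.5 d 86.2 (want 66) [445.6 130.6] yaw -15.7
2 c th 36.3 d 71.9 (want 95) [421.  -73.5] yaw -7.6
2 a th 37.1 d 73.6 (want 84) [421.9 -75.1] yaw -7.6
2 d th 38.0 d 75.4 (want 75) [422.9 -76.6] yaw -7.6
2 b th 38.9 d 77.1 (want 66) [423.9 -78.1] yaw -7.6
3 c th 34.3 d 61.9 (want 95) [ 439.3 -293.2] yaw -5.2
3 a th 35.1 d 63.4 (want 84) [ 440.7 -300.2] yaw -5.2
3 d th 35.9 d 64.9 (want 75) [ 442.1 -307.1] yaw -5.2
3 b th 36.8 d 66.4 (want 66) [ 443.5 -314. ] yaw -5.2
(397, 202, 36, 37) 1140.5
(96, 190, 50, 54) 1416.5
(166, 91, 221, 85) 10860.5
(464, 45, 48, 148) 3897.0
(148, 20, 137, 54) 7048.0
board ((645.2814331054688, -17.912261962890625), (144.30136108398438, 499.93585205078125), 7.7514543533325195)
pad (171, 116, 25, 49) ((628.961181640625, 192.7919464111328), (119.41142272949219, 51.790199279785156), 7.924962997436523)
pad (201, 114, 30, 52) ((629.1903686523438, 115.9659423828125), (120.08486938476562, 60.409751892089844), 7.67329740524292)
pad (239, 109, 31, 52) ((641.6238403320312, 26.66323471069336), (120.11615753173828, 60.2652702331543), 7.917220592498779)
pad (277, 104, 33, 52) ((653.4725952148438, -62.427913665771484), (120.24600219726562, 60.422481536865234), 7.70402717590332)
pad (316, 99, 33, 52) ((665.7607421875, -151.37957763671875), (120.2419662475586, 60.22854995727539), 7.881375789642334)
pad (357, 98, 26, 35) ((689.0655517578125, -236.40977478027344), (79.44489288330078, 54.24008560180664), 8.27009105682373)
```

The sizes match well: left to right the files are c, a, d, b, and the pads measure 120×60 mm, 90 mm apart, yaw 7.8°, bookend on the +y side. Order of work is b, d, a, c. First I move over b and check with the wrist camera.

```bash
python3 -m inch '[{"x":0.01,"y":0.013,"turn":-2.8},{"x":0.02,"y":0.026,"turn":-2.8},{"x":0.024,"y":0.031,"turn":-2.8},{"x":0.024,"y":0.031,"turn":-2.8},{"x":0.024,"y":0.031,"turn":-2.8},{"x":0.024,"y":0.031,"turn":-2.8},{"x":0.024,"y":0.031,"turn":-2.8},{"x":0.024,"y":0.031,"turn":-2.8},{"x":0.019,"y":0.025,"turn":-2.8},{"x":0.01,"y":0.012,"turn":-2.7}]' 1
cat >> h.py <<'E'
def st():
    from plant import telemetry
    from scipy.spatial.transform import Rotation as R
    o=telemetry.get_obs(); M=R.from_rotvec(o["orientation"]).as_matrix()
    print("t %.1f"%o["time_s"],o["position"].round(1),"yaw %.2f"%np.degrees(np.arctan2(M[1,0],M[0,0])),"F",o["ft_force"].round(1),"w %.1f g %.1f"%(o["gripper_width"],o["grip_force"])); return o
E
python3 - <<'E'
from h import *
from plant import capture
st();c=capture("wrist");np.savez("pics/w1.npz",**c)
im=c["pixels"].copy()
Z=np.radians(-5.2);r=np.array([[np.cos(Z),-np.sin(Z)],[np.sin(Z),np.cos(Z)]])
for z in(0,88):
    P=np.array([[33,18],[33,-18],[-33,-18],[-33,18]])@r.T+[443.5,-314]
    cv2.polylines(im,[proj(c,np.c_[P,[z]*4]).round().astype(np.int32)],True,(0,0,255),1)
cv2.imwrite("pics/w1.png",im)
E
```

```text
t 0.1 [ 240.9 -576.3  204.3] yaw 22.68 F [-0.1 -0.  -0.2] w 85.4 g 0.0validation failed for argument at $[0]...
```

View pics/w1.png

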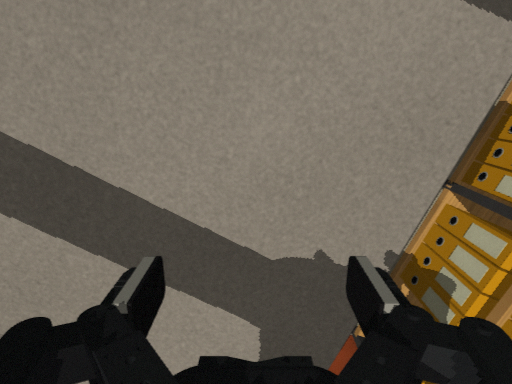

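The move was refused, so this picture is still of the start pose and shows no file. Each row probably needs all four keys.

```bash
python3 -m inch '[{"x":0.01,"y":0.013,"z":0,"turn":-2.8},{"x":0.02,"y":0.026,"z":0,"turn":-2.8},{"x":0.024,"y":0.031,"z":0,"turn":-2.8},{"x":0.024,"y":0.031,"z":0,"turn":-2.8},{"x":0.024,"y":0.031,"z":0,"turn":-2.8},{"x":0.024,"y":0.031,"z":0,"turn":-2.8},{"x":0.024,"y":0.031,"z":0,"turn":-2.8},{"x":0.024,"y":0.031,"z":0,"turn":-2.8},{"x":0.019,"y":0.025,"z":0,"turn":-2.8},{"x":0.01,"y":0.012,"z":0,"turn":-2.7}]' 1
cat > w.py <<'E'
import sys
from h import *
from plant import capture
n,x,y,yaw,out=sys.argv[1],*map(float,sys.argv[2:5]),sys.argv[5]
st();c=capture("wrist");np.savez(f"pics/{out}.npz",**c)
im=c["pixels"].copy();h,d=S[n]
Z=np.radians(yaw);r=np.array([[np.cos(Z),-np.sin(Z)],[np.sin(Z),np.cos(Z)]])
for z in(0,h):
    P=np.array([[d/2,18],[d/2,-18],[-d/2,-18],[-d/2,18]])@r.T+[x,y]
    cv2.polylines(im,[proj(c,np.c_[P,[z]*4]).round().astype(np.int32)],True,(0,0,255),1)
cv2.imwrite(f"pics/{out}.png",im)
E
python3 w.py b 443.5 -314 -5.2 w2
```

```text
time_s: 1.15
position: [445.1, -312.4, 204.7]
orientation: [-3.138, 0.143, 0.0]
ft_force: [-0.4, 0.2, -0.3]
gripper_width: 85.6
grip_force: 0.0
t 1.1 [ 445.1 -312.4  204.7] yaw -5.24 F [-0.4  0.2 -0.3] w 85.6 g 0.0
```

View pics/w2.png

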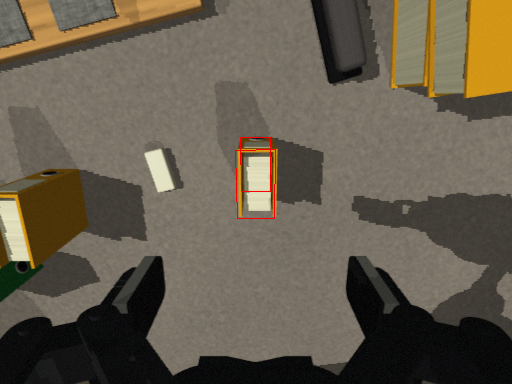

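The overlay of b's predicted outline fits the image to about 1–2 px (top face at rows 150–217, cols 237–277). Now I descend, grip and lift.

```bash
python3 -m inch '[{"x":-0.0015,"y":-0.0015,"z":-0.01,"turn":0},{"x":0,"y":0,"z":-0.02,"turn":0},{"x":0,"y":0,"z":-0.025,"turn":0},{"x":0,"y":0,"z":-0.025,"turn":0},{"x":0,"y":0,"z":-0.025,"turn":0},{"x":0,"y":0,"z":-0.02,"turn":0},{"x":0,"y":0,"z":-0.015,"turn":0},{"x":0,"y":0,"z":-0.01,"turn":0},{"x":0,"y":0,"z":-0.007,"turn":0},{"x":0,"y":0,"z":0,"turn":0}]' 1
python3 -m inch '[{"x":0,"y":0,"z":0,"turn":0},{"x":0,"y":0,"z":0,"turn":0},{"x":0,"y":0,"z":0,"turn":0},{"x":0,"y":0,"z":0,"turn":0},{"x":0,"y":0,"z":0,"turn":0},{"x":0,"y":0,"z":0,"turn":0},{"x":0,"y":0,"z":0,"turn":0},{"x":0,"y":0,"z":0,"turn":0},{"x":0,"y":0,"z":0,"turn":0},{"x":0,"y":0,"z":0,"turn":0}]' 0
```

```text
time_s: 2.2
position: [441.9, -316.3, 47.1]
orientation: [-3.138, 0.143, 0.001]
ft_force: [-0.3, -0.4, 0.7]
gripper_width: 85.2
grip_force: 0.0
time_s: 3.2
position: [442.8, -316.3, 48.5]
orientation: [3.138, -0.143, 0.001]
ft_force: [-1.4, 2.2, 9.7]
gripper_width: 34.5
grip_force: 59.1
```

```bash
python3 -m inch '[{"x":0,"y":0,"z":0.01,"turn":0},{"x":0,"y":0,"z":0.02,"turn":0},{"x":0,"y":0.01,"z":0.02,"turn":1},{"x":0,"y":0.02,"z":0.01,"turn":2},{"x":0,"y":0.03,"z":0,"turn":2},{"x":0,"y":0.03,"z":0,"turn":2},{"x":0,"y":0.03,"z":0,"turn":2},{"x":0,"y":0.025,"z":0,"turn":2},{"x":0,"y":0.015,"z":0,"turn":2},{"x":0,"y":0.005,"z":0,"turn":0}]' 0
python3 -m inch '[{"x":0.01,"y":0,"z":0,"turn":0},{"x":0.02,"y":0,"z":0,"turn":0},{"x":0.03,"y":0,"z":0,"turn":0},{"x":0.032,"y":0,"z":0,"turn":0},{"x":0.032,"y":0,"z":0,"turn":0},{"x":0.032,"y":0,"z":0,"turn":0},{"x":0.030,"y":0,"z":0,"turn":0},{"x":0.02,"y":0,"z":0,"turn":0},{"x":0.01,"y":0,"z":0,"turn":0},{"x":0.006,"y":0,"z":0,"turn":0}]' 0
cat > p.py <<'E'
from h import *
from plant import capture
import sys
st();st();c=capture("wrist")
cv2.imwrite(f"pics/{sys.argv[1]}.png",c["pixels"])
E
python3 p.py p1
```

```text
time_s: 4.2
position: [442.2, -149.5, 107.9]
orientation: [-3.134, -0.218, 0.0]
ft_force: [0.3, -0.9, -1.1]
gripper_width: 34.5
grip_force: 60.5
time_s: 5.2
position: [665.2, -151.9, 107.4]
orientation: [3.134, 0.212, -0.0]
ft_force: [0.5, 0.0, -1.1]
gripper_width: 34.6
grip_force: 60.5
t 5.2 [ 665.2 -151.9  107.4] yaw 7.73 F [ 0.5  0.  -1.1] w 34.6 g 60.5
t 5.2 [ 665.2 -151.9  107.4] yaw 7.73 F [ 0.5  0.  -1.1] w 34.6 g 60.5
```

View pics/p1.png

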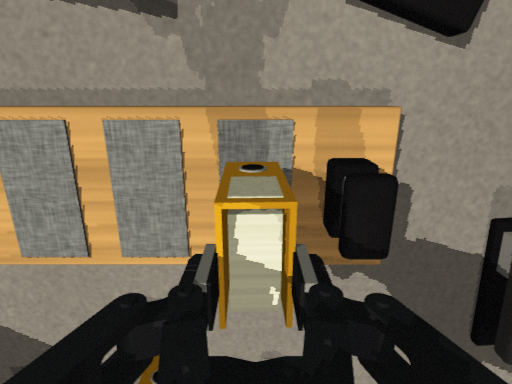

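File b is held upright over its pad, with the stamp clear to its right (cols 325–395). I lower it and release.

```bash
python3 -m inch '[{"x":0,"y":0,"z":-0.006,"turn":0},{"x":0,"y":0,"z":-0.01,"turn":0},{"x":0,"y":0,"z":-0.008,"turn":0},{"x":0,"y":0,"z":-0.005,"turn":0},{"x":0,"y":0,"z":-0.003,"turn":0},{"x":0,"y":0,"z":-0.002,"turn":0},{"x":0,"y":0,"z":-0.001,"turn":0},{"x":0,"y":0,"z":-0.001,"turn":0},{"x":0,"y":0,"z":-0.001,"turn":0},{"x":0,"y":0,"z":0,"turn":0}]' 0
```

```text
time_s: 6.25
position: [664.8, -151.2, 71.6]
orientation: [3.134, 0.213, 0.001]
ft_force: [-1.3, 1.2, 7.6]
gripper_width: 34.5
grip_force: 61.4
```

Contact at 7.6 N. I'll open only partly so the fingers clear the stamp, raise, then go over to d.

```bash
python3 -m inch '[{"x":0,"y":0,"z":0,"turn":0},{"x":0,"y":0,"z":0,"turn":0},{"x":0,"y":0,"z":0,"turn":0},{"x":0,"y":0,"z":0,"turn":0},{"x":0,"y":0,"z":0.004,"turn":0},{"x":0,"y":0,"z":0.011,"turn":0},{"x":0,"y":0,"z":0.025,"turn":0},{"x":0,"y":0,"z":0.035,"turn":0},{"x":0,"y":0,"z":0.035,"turn":0},{"x":0,"y":0,"z":0.025,"turn":0}]' 0.6
python3 -m inch '[{"x":-0.01,"y":0.003,"z":0,"turn":-1.5},{"x":-0.02,"y":0.006,"z":0,"turn":-1.5},{"x":-0.03,"y":0.009,"z":0,"turn":-1.5},{"x":-0.032,"y":0.01,"z":0,"turn":-1.5},{"x":-0.032,"y":0.01,"z":0,"turn":-1.6},{"x":-0.032,"y":0.01,"z":0,"turn":-1.6},{"x":-0.032,"y":0.01,"z":0,"turn":-1.6},{"x":-0.03,"y":0.009,"z":0,"turn":-1.6},{"x":-0.016,"y":0.005,"z":0,"turn":-1.5},{"x":-0.0075,"y":0.0025,"z":0,"turn":-1.5}]' 1
python3 w.py d 422.9 -76.6 -7.6 w3
```

```text
time_s: 7.25
position: [665.1, -151.4, 209.4]
orientation: [3.133, 0.213, 0.004]
ft_force: [0.5, -0.8, -0.4]
gripper_width: 51.3
grip_force: 0.0
time_s: 8.25
position: [421.2, -76.1, 206.1]
orientation: [-3.134, 0.211, 0.0]
ft_force: [0.3, -0.2, -0.0]
gripper_width: 85.2
grip_force: 0.0
t 8.2 [421.2 -76.1 206.1] yaw -7.71 F [ 0.3 -0.2 -0. ] w 85.2 g 0.0
```

View pics/w3.png

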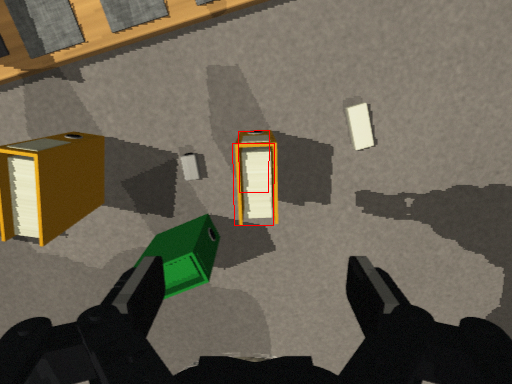

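d sits about 2 mm farther to −y than predicted. The green decoy is off its rear-left (corner near 213,220), so I use a narrower opening and grip slightly forward.

```bash
python3 -m inch '[{"x":0.003,"y":-0.001,"z":-0.01,"turn":-0.5},{"x":0.003,"y":-0.001,"z":-0.015,"turn":0},{"x":0,"y":0,"z":-0.02,"turn":0},{"x":0,"y":0,"z":-0.022,"turn":0},{"x":0,"y":0,"z":-0.022,"turn":0},{"x":0,"y":0,"z":-0.02,"turn":0},{"x":0,"y":0,"z":-0.015,"turn":0},{"x":0,"y":0,"z":-0.01,"turn":0},{"x":0,"y":0,"z":-0.008,"turn":0},{"x":0,"y":0,"z":0,"turn":0}]' 0.72
python3 -m inch '[{"x":0,"y":0,"z":0,"turn":0},{"x":0,"y":0,"z":0,"turn":0},{"x":0,"y":0,"z":0,"turn":0},{"x":0,"y":0,"z":0,"turn":0},{"x":0,"y":0,"z":0,"turn":0},{"x":0,"y":0,"z":0,"turn":0},{"x":0,"y":0,"z":0,"turn":0},{"x":0,"y":0,"z":0,"turn":0},{"x":0,"y":0,"z":0,"turn":0},{"x":0,"y":0,"z":0,"turn":0}]' 0
```

```text
time_s: 9.3
position: [429.0, -78.7, 62.9]
orientation: [-3.133, 0.223, 0.002]
ft_force: [-0.6, -0.3, -0.5]
gripper_width: 61.6
grip_force: 0.0
time_s: 10.3
position: [429.6, -78.9, 64.6]
orientation: [3.133, -0.222, 0.003]
ft_force: [-0.0, 1.1, 5.9]
gripper_width: 34.6
grip_force: 58.6
```

```bash
python3 -m inch '[{"x":0,"y":0,"z":0.01,"turn":0},{"x":0,"y":0,"z":0.02,"turn":0},{"x":0,"y":0,"z":0.02,"turn":2},{"x":0,"y":0.002,"z":0.01,"turn":3},{"x":0.01,"y":0.003,"z":0,"turn":3},{"x":0.02,"y":0.003,"z":0,"turn":3},{"x":0.025,"y":0.003,"z":0,"turn":3},{"x":0.025,"y":0.003,"z":0,"turn":1.9},{"x":0.025,"y":0.003,"z":0,"turn":0},{"x":0.025,"y":0,"z":0,"turn":0}]' 0
python3 -m inch '[{"x":0.025,"y":0,"z":0,"turn":0},{"x":0.025,"y":0,"z":0,"turn":0},{"x":0.020,"y":0,"z":0,"turn":0},{"x":0.0155,"y":0,"z":0,"turn":0},{"x":0.01,"y":0,"z":0,"turn":0},{"x":0.005,"y":0,"z":0,"turn":0},{"x":0,"y":0,"z":-0.005,"turn":0},{"x":0,"y":0,"z":-0.01,"turn":0},{"x":0,"y":0,"z":-0.008,"turn":0},{"x":0,"y":0,"z":-0.004,"turn":0}]' 0
python3 -m inch '[{"x":0,"y":0,"z":-0.003,"turn":0},{"x":0,"y":0,"z":-0.003,"turn":0},{"x":0,"y":0,"z":-0.001,"turn":0},{"x":0,"y":0,"z":-0.001,"turn":0},{"x":0,"y":0,"z":-0.001,"turn":0},{"x":0,"y":0,"z":-0.001,"turn":0},{"x":0,"y":0,"z":0,"turn":0},{"x":0,"y":0,"z":0,"turn":0},{"x":0,"y":0,"z":0,"turn":0},{"x":0,"y":0,"z":0,"turn":0}]' 0
```

```text
time_s: 11.3
position: [559.9, -61.3, 124.9]
orientation: [3.134, 0.214, 0.001]
ft_force: [0.1, -0.3, -1.0]
gripper_width: 34.1
grip_force: 59.8
time_s: 12.3
position: [658.3, -61.6, 95.4]
orientation: [-3.134, -0.213, 0.003]
ft_force: [-0.3, -0.1, -2.1]
gripper_width: 34.2
grip_force: 59.9
time_s: 13.3
position: [659.8, -61.7, 87.7]
orientation: [3.134, 0.213, 0.002]
ft_force: [-2.2, 1.0, 8.0]
gripper_width: 34.4
grip_force: 60.9
```

```bash
python3 -m inch '[{"x":0,"y":0,"z":0,"turn":0},{"x":0,"y":0,"z":0,"turn":0},{"x":0,"y":0,"z":0,"turn":0},{"x":0,"y":0,"z":0,"turn":0},{"x":0,"y":0,"z":0.004,"turn":0},{"x":0,"y":0,"z":0.011,"turn":0},{"x":0,"y":0,"z":0.025,"turn":0},{"x":0,"y":0,"z":0.035,"turn":0},{"x":0,"y":0,"z":0.035,"turn":0},{"x":0,"y":0,"z":0.025,"turn":0}]' 0.6
python3 -m inch '[{"x":-0.01,"y":0.008,"z":0,"turn":-2.3},{"x":-0.02,"y":0.017,"z":0,"turn":-2.3},{"x":-0.026,"y":0.023,"z":0,"turn":-2.3},{"x":-0.028,"y":0.024,"z":0,"turn":-2.4},{"x":-0.028,"y":0.024,"z":0,"turn":-2.4},{"x":-0.028,"y":0.024,"z":0,"turn":-2.4},{"x":-0.028,"y":0.024,"z":0,"turn":-2.4},{"x":-0.026,"y":0.022,"z":0,"turn":-2.4},{"x":-0.015,"y":0.013,"z":0,"turn":-2.3},{"x":-0.008,"y":0.007,"z":0,"turn":-2.3}]' 1
python3 w.py a 442.7 124.2 -15.7 w4
```

```text
time_s: 14.3
position: [660.1, -61.8, 225.3]
orientation: [3.134, 0.213, 0.005]
ft_force: [-0.0, 0.4, 0.1]
gripper_width: 51.2
grip_force: 0.0
time_s: 15.3
position: [441.1, 125.4, 222.8]
orientation: [-3.112, 0.43, -0.001]
ft_force: [-0.2, -0.4, 0.1]
gripper_width: 85.6
grip_force: 0.0
t 15.3 [441.1 125.4 222.8] yaw -15.75 F [-0.2 -0.4  0.1] w 85.6 g 0.0
```

View pics/w4.png

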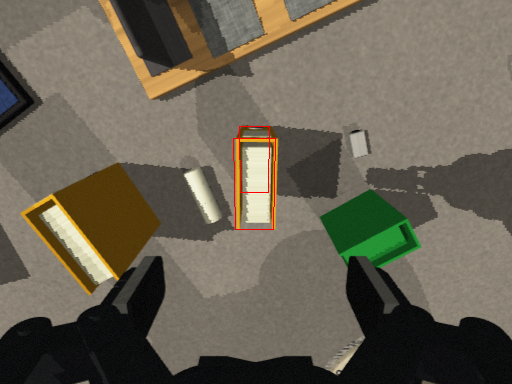

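a fits as well, within 2 px, with only low items nearby. I descend and grip.

```bash
python3 -m inch '[{"x":0,"y":-0.001,"z":-0.01,"turn":0},{"x":0,"y":0,"z":-0.015,"turn":0},{"x":0,"y":0,"z":-0.02,"turn":0},{"x":0,"y":0,"z":-0.022,"turn":0},{"x":0,"y":0,"z":-0.022,"turn":0},{"x":0,"y":0,"z":-0.02,"turn":0},{"x":0,"y":0,"z":-0.015,"turn":0},{"x":0,"y":0,"z":-0.01,"turn":0},{"x":0,"y":0,"z":-0.008,"turn":0},{"x":0,"y":0,"z":0,"turn":0}]' 0.8
python3 -m inch '[{"x":0,"y":0,"z":0,"turn":0},{"x":0,"y":0,"z":0,"turn":0},{"x":0,"y":0,"z":0,"turn":0},{"x":0,"y":0,"z":0,"turn":0},{"x":0,"y":0,"z":0,"turn":0},{"x":0,"y":0,"z":0,"turn":0},{"x":0,"y":0,"z":0,"turn":0},{"x":0,"y":0,"z":0,"turn":0},{"x":0,"y":0,"z":0,"turn":0},{"x":0,"y":0,"z":0,"turn":0}]' 0
```

```text
time_s: 16.35
position: [442.4, 123.0, 79.1]
orientation: [3.112, -0.43, -0.001]
ft_force: [-0.8, 0.6, 0.1]
gripper_width: 68.7
grip_force: 0.0
time_s: 17.35
position: [443.0, 123.5, 80.6]
orientation: [-3.112, 0.429, -0.002]
ft_force: [-0.8, 0.7, 8.7]
gripper_width: 34.6
grip_force: 59.4
```

```bash
python3 -m inch '[{"x":0,"y":0,"z":0.01,"turn":0},{"x":0,"y":0,"z":0.02,"turn":0},{"x":0,"y":-0.006,"z":0.02,"turn":2},{"x":0,"y":-0.014,"z":0.01,"turn":3.5},{"x":0.005,"y":-0.018,"z":0,"turn":4},{"x":0.01,"y":-0.018,"z":0,"turn":4},{"x":0.018,"y":-0.018,"z":0,"turn":4},{"x":0.022,"y":-0.014,"z":0,"turn":4},{"x":0.022,"y":-0.0065,"z":0,"turn":2},{"x":0.022,"y":-0.002,"z":0,"turn":0}]' 0
python3 -m inch '[{"x":0.025,"y":0,"z":0,"turn":0},{"x":0.025,"y":0,"z":0,"turn":0},{"x":0.020,"y":0,"z":0,"turn":0},{"x":0.015,"y":0,"z":0,"turn":0},{"x":0.01,"y":0,"z":0,"turn":0},{"x":0.005,"y":0,"z":0,"turn":0},{"x":0,"y":0,"z":-0.005,"turn":0},{"x":0,"y":0,"z":-0.01,"turn":0},{"x":0,"y":0,"z":-0.008,"turn":0},{"x":0,"y":0,"z":-0.004,"turn":0}]' 0
python3 -m inch '[{"x":0,"y":0,"z":-0.003,"turn":0},{"x":0,"y":0,"z":-0.003,"turn":0},{"x":0,"y":0,"z":-0.001,"turn":0},{"x":0,"y":0,"z":-0.001,"turn":0},{"x":0,"y":0,"z":-0.001,"turn":0},{"x":0,"y":0,"z":-0.001,"turn":0},{"x":0,"y":0,"z":0,"turn":0},{"x":0,"y":0,"z":0,"turn":0},{"x":0,"y":0,"z":0,"turn":0},{"x":0,"y":0,"z":0,"turn":0}]' 0
```

```text
time_s: 18.35
position: [542.3, 26.0, 140.7]
orientation: [3.134, 0.214, 0.001]
ft_force: [0.3, 0.0, -1.7]
gripper_width: 34.4
grip_force: 61.0
time_s: 19.35
position: [640.4, 26.9, 111.4]
orientation: [-3.134, -0.213, 0.003]
ft_force: [0.8, -0.3, -2.9]
gripper_width: 34.2
grip_force: 61.0
time_s: 20.35
position: [641.8, 26.9, 103.7]
orientation: [3.134, 0.213, 0.002]
ft_force: [-3.2, 0.9, 8.7]
gripper_width: 34.1
grip_force: 62.3
```

```bash
python3 -m inch '[{"x":0,"y":0,"z":0,"turn":0},{"x":0,"y":0,"z":0,"turn":0},{"x":0,"y":0,"z":0,"turn":0},{"x":0,"y":0,"z":0,"turn":0},{"x":0,"y":0,"z":0.004,"turn":0},{"x":0,"y":0,"z":0.011,"turn":0},{"x":0,"y":0,"z":0.025,"turn":0},{"x":0,"y":0,"z":0.035,"turn":0},{"x":0,"y":0,"z":0.035,"turn":0},{"x":0,"y":0,"z":0.025,"turn":0}]' 0.6
python3 -m inch '[{"x":-0.01,"y":0.013,"z":0,"turn":0.6},{"x":-0.02,"y":0.026,"z":0,"turn":0.6},{"x":-0.025,"y":0.033,"z":0,"turn":0.6},{"x":-0.025,"y":0.033,"z":0,"turn":0.6},{"x":-0.025,"y":0.033,"z":0,"turn":0.6},{"x":-0.025,"y":0.033,"z":0,"turn":0.6},{"x":-0.025,"y":0.033,"z":0,"turn":0.6},{"x":-0.025,"y":0.033,"z":0,"turn":0.7},{"x":-0.017,"y":0.023,"z":0,"turn":0.6},{"x":-0.008,"y":0.011,"z":0,"turn":0.6}]' 1
python3 w.py c 436.4 297.6 13.9 w5
```

```text
time_s: 21.35
position: [642.0, 26.8, 241.3]
orientation: [3.134, 0.213, 0.005]
ft_force: [0.8, -0.5, -0.4]
gripper_width: 51.0
grip_force: 0.0
time_s: 22.35
position: [434.5, 299.5, 238.1]
orientation: [-3.118, -0.384, 0.0]
ft_force: [-0.1, -0.0, 1.0]
gripper_width: 85.4
grip_force: 0.0
t 22.4 [434.5 299.5 238.1] yaw 14.03 F [-0.1 -0.   1. ] w 85.4 g 0.0
```

View pics/w5.png

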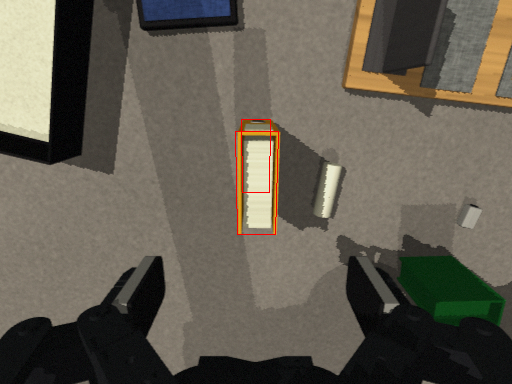

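c matches its outline to a pixel. I descend and grip.

```bash
python3 -m inch '[{"x":0,"y":0,"z":-0.01,"turn":0},{"x":0,"y":0,"z":-0.015,"turn":0},{"x":0,"y":0,"z":-0.02,"turn":0},{"x":0,"y":0,"z":-0.022,"turn":0},{"x":0,"y":0,"z":-0.022,"turn":0},{"x":0,"y":0,"z":-0.02,"turn":0},{"x":0,"y":0,"z":-0.015,"turn":0},{"x":0,"y":0,"z":-0.01,"turn":0},{"x":0,"y":0,"z":-0.008,"turn":0},{"x":0,"y":0,"z":0,"turn":0}]' 1
python3 -m inch '[{"x":0,"y":0,"z":0,"turn":0},{"x":0,"y":0,"z":0,"turn":0},{"x":0,"y":0,"z":0,"turn":0},{"x":0,"y":0,"z":0,"turn":0},{"x":0,"y":0,"z":0,"turn":0},{"x":0,"y":0,"z":0,"turn":0},{"x":0,"y":0,"z":0,"turn":0},{"x":0,"y":0,"z":0,"turn":0},{"x":0,"y":0,"z":0,"turn":0},{"x":0,"y":0,"z":0,"turn":0}]' 0
```

```text
time_s: 23.4
position: [436.4, 297.2, 95.0]
orientation: [3.118, 0.378, -0.002]
ft_force: [-0.3, 0.2, 0.0]
gripper_width: 85.6
grip_force: 0.0
time_s: 24.4
position: [436.8, 298.0, 96.5]
orientation: [-3.118, -0.38, -0.002]
ft_force: [-1.3, -1.0, 9.7]
gripper_width: 34.5
grip_force: 60.1
```

```bash
python3 -m inch '[{"x":0,"y":0,"z":0.012,"turn":0},{"x":0,"y":-0.01,"z":0.02,"turn":0},{"x":0,"y":-0.02,"z":0.018,"turn":-1},{"x":0,"y":-0.025,"z":0.01,"turn":-1},{"x":0,"y":-0.028,"z":0,"turn":-1},{"x":0,"y":-0.028,"z":0,"turn":-1},{"x":0,"y":-0.028,"z":0,"turn":-1},{"x":0,"y":-0.022,"z":0,"turn":-1.1},{"x":0,"y":-0.014,"z":0,"turn":0},{"x":0,"y":-0.007,"z":0,"turn":0}]' 0
python3 -m inch '[{"x":0.01,"y":0,"z":0,"turn":0},{"x":0.02,"y":0,"z":0,"turn":0},{"x":0.026,"y":0,"z":0,"turn":0},{"x":0.028,"y":0,"z":0,"turn":0},{"x":0.028,"y":0,"z":0,"turn":0},{"x":0.028,"y":0,"z":0,"turn":0},{"x":0.024,"y":0,"z":0,"turn":0},{"x":0.016,"y":0,"z":0,"turn":0},{"x":0.009,"y":0,"z":0,"turn":0},{"x":0.004,"y":0,"z":0,"turn":0}]' 0
python3 -m inch '[{"x":0,"y":0,"z":-0.006,"turn":0},{"x":0,"y":0,"z":-0.01,"turn":0},{"x":0,"y":0,"z":-0.008,"turn":0},{"x":0,"y":0,"z":-0.005,"turn":0},{"x":0,"y":0,"z":-0.003,"turn":0},{"x":0,"y":0,"z":-0.002,"turn":0},{"x":0,"y":0,"z":-0.001,"turn":0},{"x":0,"y":0,"z":-0.001,"turn":0},{"x":0,"y":0,"z":-0.001,"turn":0},{"x":0,"y":0,"z":0,"turn":0}]' 0
```

```text
time_s: 25.4
position: [436.5, 114.8, 156.4]
orientation: [3.134, 0.211, 0.001]
ft_force: [0.6, -0.4, -1.7]
gripper_width: 34.4
grip_force: 60.9
time_s: 26.4
position: [630.2, 116.4, 155.6]
orientation: [-3.134, -0.214, 0.0]
ft_force: [0.0, 0.2, -2.2]
gripper_width: 34.4
grip_force: 60.9
time_s: 27.4
position: [629.7, 115.8, 119.6]
orientation: [3.134, 0.213, 0.002]
ft_force: [-2.6, -0.7, 5.7]
gripper_width: 34.4
grip_force: 61.9
```

Release, raise, back off, and check with the top and scene cameras.

```bash
python3 -m inch '[{"x":0,"y":0,"z":0,"turn":0},{"x":0,"y":0,"z":0,"turn":0},{"x":0,"y":0,"z":0,"turn":0},{"x":0,"y":0,"z":0,"turn":0},{"x":0,"y":0,"z":0.004,"turn":0},{"x":0,"y":0,"z":0.011,"turn":0},{"x":0,"y":0,"z":0.025,"turn":0},{"x":0,"y":0,"z":0.035,"turn":0},{"x":0,"y":0,"z":0.035,"turn":0},{"x":0,"y":0,"z":0.025,"turn":0}]' 0.6
python3 -m inch '[{"x":-0.01,"y":0.01,"z":0,"turn":0},{"x":-0.02,"y":0.02,"z":0,"turn":0},{"x":-0.025,"y":0.03,"z":0,"turn":0},{"x":-0.025,"y":0.03,"z":0,"turn":0},{"x":-0.025,"y":0.03,"z":0,"turn":0},{"x":-0.025,"y":0.03,"z":0,"turn":0},{"x":-0.025,"y":0.03,"z":0,"turn":0},{"x":-0.025,"y":0.03,"z":0,"turn":0},{"x":-0.01,"y":0.02,"z":0,"turn":0},{"x":0,"y":0.01,"z":0,"turn":0}]' 0.6
python3 - <<'E'
from h import *
from plant import capture
T={"b":(665.8,-151.4),"d":(653.6,-62.4),"a":(641.5,26.8),"c":(629.2,116)}
Z=np.radians(7.8);r=np.array([[np.cos(Z),-np.sin(Z)],[np.sin(Z),np.cos(Z)]])
o=[]
for n,(u,v) in(("top",(150,70)),("scene",(150,130))):
    c=capture(n);im=c["pixels"]
    W,H=(250,120)if n=="top"else(230,220)
    k=3 if n=="top" else 1.5
    big=cv2.resize(im[v:v+H,u:u+W],None,fx=k,fy=k,interpolation=cv2.INTER_CUBIC)
    for f,(x,y) in T.items():
        h,d=S[f]
        P=np.array([[d/2,18],[d/2,-18],[-d/2,-18],[-d/2,18]])@r.T+[x,y]
        q=(proj(c,np.c_[P,[23+h]*4])-(u,v)+.5)*k-.5
        cv2.polylines(big,[q.round().astype(np.int32)],True,(0,0,255),1)
    o.append(big)
w=max(i.shape[1] for i in o)
o=[cv2.copyMakeBorder(i,0,0,0,w-i.shape[1],0) for i in o]
v=np.vstack(o)[:600];cv2.imwrite("pics/fin.png",v);print(v.shape)
E
```

```text
time_s: 28.4
position: [630.0, 115.9, 257.3]
orientation: [-3.134, -0.213, -0.005]
ft_force: [-0.2, 0.1, 0.1]
gripper_width: 51.0
grip_force: 0.0
time_s: 29.4
position: [437.5, 357.4, 254.0]
orientation: [-3.134, -0.217, 0.001]
ft_force: [0.3, -0.2, -0.2]
gripper_width: 51.7
grip_force: 0.0
(600, 750, 3)
```

View pics/fin.png

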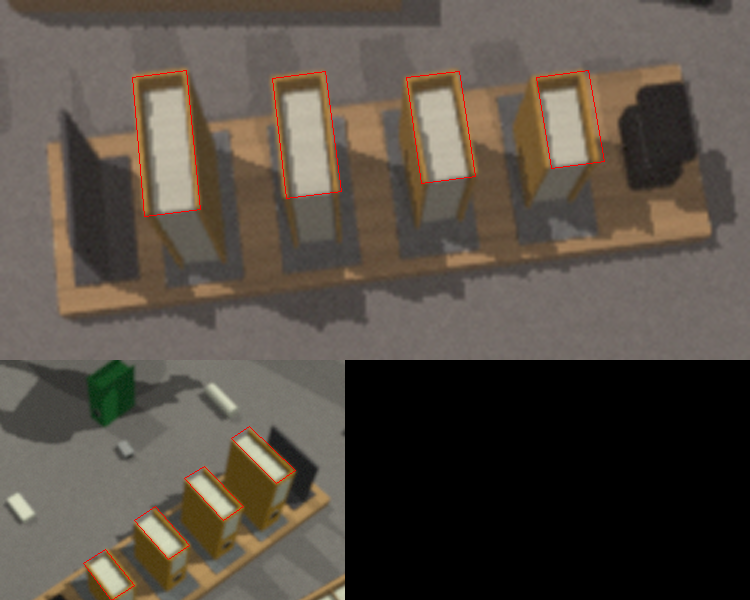

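All four stand in order of height from the bookend, within a couple of mm of target. b (near 565,120) looks about 2 mm off, so I'll zoom in on b and d.

Run:
```python
from h import *
from plant import capture
T={"b":(665.8,-151.4),"d":(653.6,-62.4)}
Z=np.radians(7.8);r=np.array([[np.cos(Z),-np.sin(Z)],[np.sin(Z),np.cos(Z)]])
c=capture("top");im=c["pixels"];np.savez("pics/topf.npz",**c)
u,v,k=278,88,9
big=cv2.resize(im[v:v+64,u:u+84],None,fx=k,fy=k,interpolation=cv2.INTER_LINEAR)
for f,(x,y) in T.items():
    h,d=S[f]
    P=np.array([[d/2,18],[d/2,-18],[-d/2,-18],[-d/2,18]])@r.T+[x,y]
    q=(proj(c,np.c_[P,[23+h]*4])-(u,v)+.5)*k-.5
    print(f,q.round(),(proj(c,[x,y+1,23+h])-proj(c,[x,y,23+h]))*k)
    cv2.polylines(big,[q.round().astype(np.int32)],True,(0,0,255),1)
cv2.imwrite("pics/z.png",big)
```

```text
b [[457.  70.]
 [614.  50.]
 [661. 322.]
 [501. 342.]] [[-4.44296021 -0.00996021]]
d [[ 68.  71.]
 [227.  51.]
 [275. 366.]
 [112. 387.]] [[-4.50339322 -0.01168324]]
```

View pics/z.png

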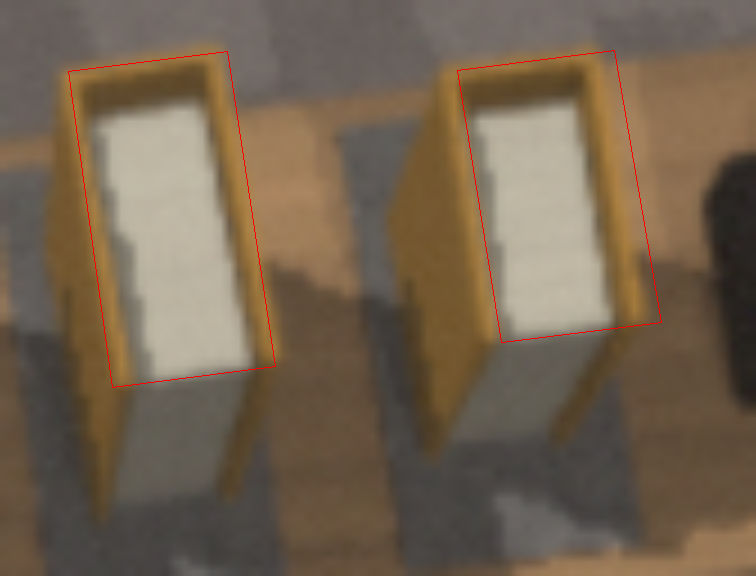

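b is about 2.5 mm off its pad's centre, against 12 mm of margin a side. It is square and upright, and that offset is near the 2 mm calibration error, so regrasping isn't worth the risk. Handing in.

```bash
python3 -c "
from plant import ticket
print(ticket.hand_in())"
```

```text
the job is handed in; nothing more can be done
None
```

Job handed in (no verdict returned): the four files stand upright and square on their pads, tallest to shortest from the bookend (c, a, d, b), in about 30 s with none knocked over; b sits about 2.5 mm off its pad's centre, which I left.

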